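# Slide the pepper mill home beside the salt

### The arm

A 7-joint arm with a two-finger parallel gripper is mounted at the origin on the work surface. World frame = base frame: x ahead of the robot, y to its left, z up, the work surface at z = 0. Lengths are in m, angles in rad, forces in N, time in s.
With the tool pointing down it reaches from about 0.4 to 0.875 m from the base axis. Payload 19.3 kg.
Tool frame: the origin (TCP) lies between the finger pads; the fingertips stand 17 mm ahead of it and the grasp point (between the pads) lies 2 mm behind it (bot.finger_overhang is the distance from the TCP to the fingertips, in m); z points along the fingers, y is the line along which they close (so a half turn about z gives the same grasp; the last joint's range is limited). The gripper opens to 85 mm and grips with 20 to 120 N. Pads are 22 mm wide; open, the fingers measure 114 mm over their backs; the gripper's body (76 mm by 85 mm) begins 54 mm behind the grasp point. The pads swing forward as they close: fully open they stand 13 mm farther back than shut.
Start: joints at [1.232, 0.521, -0.036, 1.599, 0.021, 1.021, -0.113], TCP at [0.166, -0.603, 0.248] pointing down, gripper open.
Joint ranges: [-2.91, 2.91], [-0.3, 2.13], [-1.5, 1.42], [0.17, 2.43], [-1.26, 4.41], [0.16, 1.93], [-2.52, 2.52]. Speed limits (rad/s): [1.89, 1.89, 2.39, 2.39, 3.01, 3.01, 3.01].

### API

Orientations are given as [roll, pitch, yaw] about the fixed x, y, z axes, in that order (R = Rz(yaw) Ry(pitch) Rx(roll)).
In Python, from workcell import observe, grab_frame, bot gives the robot as it stands.
- The arm moves only by the shell command python3 -m crank 'ROWS' [FORCE]. ROWS is a JSON object of lists of equal length, an entry for each row: "linear": the shift along the world's x, y, z each as a share of 0.25 m, from -1 to 1, a list of three; "delta_rot": the turn, a rotation vector about the world's x, y, z each as a share of 30 degrees, from -1 to 1, a list of three; "fingers": the opening, from -1 (shut) to 1 (fully open). In form: {"linear": [[dx, dy, dz], ...], "delta_rot": [[rx, ry, rz], ...], "fingers": [fingers, ...]}. A call has 1 to 5 rows; each row is the pose to reach, as a shift and turn from the pose commanded when the call began; what a row does not reach only later rows make up. A row lasts 1/10 s, in which the tool goes at most 50 mm and 8.59 degrees, less where a joint would pass 70% of its speed; a pose out of reach is approached as far as the arm can. A call with a number of a shift or a turn outside -1 to 1 is refused whole. A call with a gripper value outside its range is refused whole. The fingers move at their own pace and stop on an object; FORCE is the grip in N (left out, the last holds). Time passes only in rows, so rows that repeat a pose let the fingers close. It gives the time, the measured TCP pose, the force, the opening and the grip force at its end, in the units of the state.
- observe(): the state, without advancing time (a new reading comes with each control period).
- grab_frame(name): name is "side" or "top" or "wrist"; returns a dict with "image" (400x640x3 uint8, red, green, blue), "mtx" (3x3 intrinsics, pixels), "k1" (the pictures are not rectified: a ray, as slopes to the right and down, at radius r is drawn at 1 + k1 r^2 times it, then the intrinsics apply), "xyz" and "orientation" of the camera in the world. Camera axes: x right, y down, z forward; pixel columns grow to the right and rows downward; lengths in m; the calibration is good to about 2 mm. A picture is of the moment at which its call begins. There is no depth.
- bot.job_done(): hands the job in; it is judged then, once.
The state is a dict: "clock": time; "qpos": joint angles; "qd": joint speeds; "joint_efforts": joint torques, N m; "position": TCP position; "tool_rot": TCP orientation; "force": force on the tool from outside, world axes, zero at the start; "moment": the same for the moment, N m; "grip_width": finger opening in m; "finger_force": force on a finger pad.
Only numpy, scipy, OpenCV 4.12 (cv2) and the standard library are available. Lean on these libraries where they do the work, as an engineer would, in place of code of your own. Each camera call takes 0.05 s, during which the arm holds its last target. There are 200 camera calls.

### The job

Slide the black-topped pepper mill along the shelf into the empty bay of the black steel stand, beside the white-topped salt mill, until it is fully home against the back of the bay. It is tall and narrow: push it with the fingers low on its body, below half height and never on its upper half, so that it stays upright and on the board, without lifting it. Disturb nothing else, and leave the pepper mill standing still.

Things in the scene. Friction and masses are not known exactly. Their poses are not given: they have to be found in the camera images.
- pepper: Loose stainless pepper mill, black cap, 203 mm tall, about 0.36 kg. Foot: a plain steel cylinder 60 mm in diameter, 52 mm high; above, it narrows to a 38 mm waist at 100 mm, then a 48 mm cap. Origin: centre of underside, z up; yaw means nothing. Pushed up to 40 mm above the board it slides upright; pushed higher it may tip.
- pepper_head: Upper half of the pepper mill, fixed to it: from 100 to 203 mm above the board, 38 to 48 mm in diameter. Not to be touched. Origin on the mill's axis, 100 mm above its underside. A tool held straight down beside the foot may bring the gripper's body against this half; one leaning back, away from the mill, by 35 to 45 degrees keeps clear.
- empty_bay (a point): Point on the board (z = 0) in the empty bay where the centre of the pepper mill's underside is when fully home. y points level into the bay (the way to push, mouth to back wall), x across, z up. Flat back wall 30 mm along +y; side walls 70 mm apart inside (5 mm play each side), parallel from the back wall to y = -2 mm, then flaring to a mouth about 90 mm wide at y = -14 mm.
- stand: Fixed black steel stand with two equal bays side by side, open to its -y side; walls 30 mm high, 4 mm thick. The bays have no floor: mills slide on the board, and a mill fully home stands half out of the mouth. Behind the back wall, between the bays, rises a thin black handle 253 mm high. Origin on the board, half-way between the bays' resting points.
- salt_bay (a point): Resting point in the neighbouring bay of the stand, same shape and axes, 100 mm along +x from empty_bay: the salt mill stands in it.
- salt: Loose stainless salt mill with a white cap, same shape and size as the pepper mill, standing in the other bay. Origin: centre of its underside. Leave alone.
- canister: Loose mint-green ceramic canister with a steel clamp lid, 108 mm in diameter (120 mm over the clamp), 156 mm tall, 0.8 kg. Origin: centre of its underside. Leave alone.
- oil: Loose amber glass oil bottle, 64 mm in diameter, 190 mm tall, 0.5 kg. Origin: centre of its underside. Leave alone.
- tin: Loose closed red tin, 64 mm in diameter, 60 mm tall. Origin: centre of its underside. Leave alone.
- lid_lifter: Loose red silicone lid lifter lying flat, 157 mm long (along its x), up to 55 mm wide and 22 mm high. Origin: on its underside near the middle. Leave alone.
Things that resemble listed ones, but are neither listed nor needed, are in the scene too. Leave any blue or yellow look-alike of the pepper alone.

How it is judged:
On the way:
1. the fingers push the pepper mill along the board (contact force between the fingers and pepper above 0.2 N and distance of pepper from where it was at the start of the episode above 0.02 m), for 0.02 s.
At the end, for the whole second after the job is handed in: Pepper mill upright (0.06 rad), at rest on the board in the empty bay: within 8 mm of its resting point across the bay, at most 7 mm short of the back. Salt mill upright within 20 mm of its own resting point; canister, bottle, tin and lid lifter within 20 mm of their starts (x of pepper in the frame of empty_bay between -0.008 and 0.008 m and y of pepper in the frame of empty_bay between -0.007 and 0.004 m and angle between each of pepper, salt's own z axis and vertical below 0.06 rad and height (world z) of pepper below 0.004 m and linear speed of pepper below 0.01 m/s and horizontal distance between salt and salt_bay below 0.02 m and distance of each of canister, oil, tin, lid_lifter from where it was at the start of the episode below 0.02 m); the robot touches nothing.
It fails at once if the pepper mill is tipped by more than 0.25 rad (angle between pepper's own z axis and vertical above 0.25 rad).
It fails at once if the pepper mill is lifted off the board (underside's centre above 12 mm) (height (world z) of pepper above 0.012 m).
It fails at once if the robot pushes on the upper half of the pepper mill (over 1 N) (contact force between any of the fingers, the arm and pepper_head above 1 N).
It fails at once if the salt mill is tipped by more than 0.25 rad or moved more than 20 mm (angle between salt's own z axis and vertical above 0.25 rad or distance of salt from where it was at the start of the episode above 0.02 m).
It fails at once if the canister, bottle, tin or lid lifter is moved more than 20 mm (distance of any of canister, oil, tin, lid_lifter from where it was at the start of the episode above 0.02 m).
It also fails if it takes over 59 s, if anything falls off the work surface, if the arm or the gripper's body presses on something with over 40 N, if the wrist force passes 120 N, or if a joint passes its speed limit or range.

## Working session

There is one attempt and no reset: what is moved stays moved. The work goes in short steps, Python scripts to look and compute and a shell command to move; the robot and the scene stay as the last step left them, time stands still between calls to the robot, and variables do not carry over. Pictures are saved under pics/ and viewed, at most 10 in all, crops included, and the job is handed in when it is done.

```bash
mkdir -p pics; ls; python3 - <<'E'
from workcell import observe, grab_frame, bot
import cv2
s=observe();print({k:s[k] for k in("clock","position","tool_rot","grip_width")})
for n in("top","side"):
    f=grab_frame(n);cv2.imwrite(f"pics/{n}0.png",f["image"][...,::-1]);print(n,f["mtx"],f["k1"],f["xyz"],f["orientation"])
E
```

```text
pics
{'clock': 0.0, 'position': array([ 0.16585482, -0.60225407,  0.24772207]), 'tool_rot': array([-3.14044031e+00,  8.29851379e-05,  2.68744181e-01]), 'grip_width': 0.08554344943598324}
top [[396.03491031   0.         316.20047062]
 [  0.         396.03491031 203.51206112]
 [  0.           0.           1.        ]] 0.009895082430118957 [0.48511275 0.0205553  1.10942336] [-3.04562282 -0.00342336 -1.55248281]
side [[373.31765626   0.         318.25279194]
 [  0.         373.31765626 194.30140427]
 [  0.           0.           1.        ]] -0.03317513426095724 [0.27699169 0.87387215 0.70785602] [-2.17387096  0.02320729 -2.81374146]
```

View pics/top0.png

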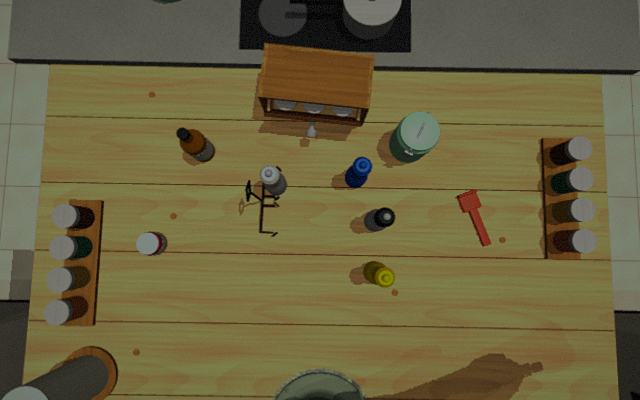

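View pics/side0.png

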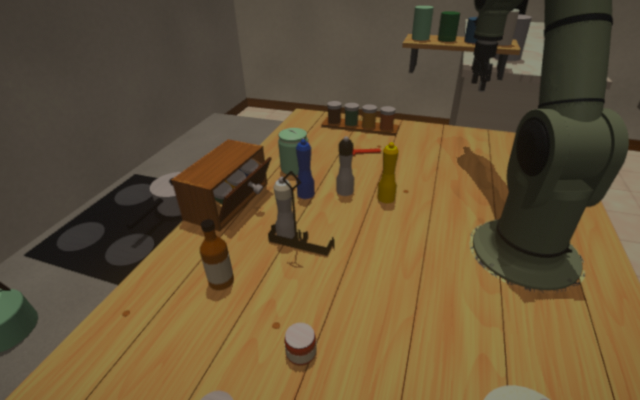

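Top view: the black-capped steel mill is at (384,217). The blue (362,165) and yellow (383,277) ones are look-alikes. The stand is near (262,210) and opens to image right, with the salt mill in its upper bay (270,175). The steel mill with the black cap fits the description, so I'll confirm it in one enlarged crop.

```bash
python3 - <<'E'
import cv2
i=cv2.imread("pics/top0.png")[140:290,235:415]
i=cv2.resize(i,(720,600),interpolation=cv2.INTER_CUBIC)
cv2.imwrite("pics/crop1.png",cv2.convertScaleAbs(i,alpha=1.5,beta=10))
E
```

```text
(no output)
```

View pics/crop1.png

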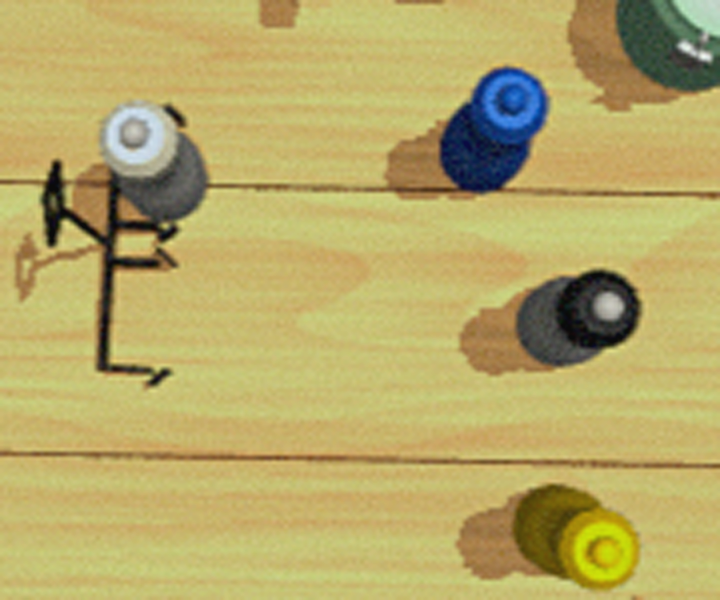

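The crop confirms it: a steel body with a plain black cap, cap centre at crop (599,308), foot centre about (562,321). The empty bay is the lower one, with its side walls at crop y≈263 and 370 and its back wall from (113,180) to (103,368).

```bash
cat > h.py <<'E'
import numpy as np,cv2
from scipy.spatial.transform import Rotation as R
def ray(f,uv):
    k=np.asarray(f["mtx"]);d=np.linalg.inv(k)@[uv[0],uv[1],1.];s=d[:2].copy();t=s.copy()
    for _ in range(5): t=s/(1+f["k1"]*(t@t))
    return np.asarray(f["xyz"]),R.from_euler("xyz",f["orientation"]).as_matrix()@[t[0],t[1],1]
def on(f,uv,z):
    o,d=ray(f,uv);return (o+d*(z-o[2])/d[2])
def proj(f,p):
    c=R.from_euler("xyz",f["orientation"]).as_matrix().T@(np.asarray(p)-f["xyz"]);s=c[:2]/c[2]
    return f["mtx"][:2,:2]@(s*(1+f["k1"]*(s@s)))+f["mtx"][:2,2]
E
python3 - <<'E'
from h import *
from workcell import grab_frame
f=grab_frame("top");g=cv2.cvtColor(f["image"],cv2.COLOR_RGB2GRAY)
c=lambda x,y:(235+(x-1.5)/4,140+(y-1.5)/4)
for n,p,z in [("pep cap",(599,308),.18),("knob",(608,306),.203),("foot",(562,321),.052),("salt cap",(139,140),.18),("salt knob",(134,132),.203),("salt foot",(163,176),.052),("blue foot",(485,146),.052),("yel foot",(558,530),.052)]:
    print(n,on(f,c(*p),z).round(4))
# stand walls: dark pixels (top edge z=.03)
m=(g<45)
def pts(x0,x1,y0,y1):
    ys,xs=np.nonzero(m[y0:y1,x0:x1]);return np.c_[xs+x0,ys+y0].astype(float)
for n,b in [("back",(258,266,209,231)),("in",(265,273,203,209)),("out",(264,271,229,235))]:
    q=pts(*b);w=np.array([on(f,p,.03)[:2] for p in q])
    vx,vy,x,y=cv2.fitLine(w.astype(np.float32),cv2.DIST_L2,0,.01,.01).ravel()
    print(n,len(q),w.mean(0).round(4),np.degrees(np.arctan2(vy,vx)).round(1),w.min(0).round(3),w.max(0).round(3))
E
```

```text
pep cap [ 0.5467 -0.1418  0.18  ]
knob [ 0.5464 -0.1429  0.203 ]
foot [ 0.546  -0.1395  0.052 ]
salt cap [0.6414 0.1314 0.18  ]
salt knob [0.6422 0.1317 0.203 ]
salt foot [0.6387 0.1298 0.052 ]
blue foot [ 0.6633 -0.087   0.052 ]
yel foot [ 0.408  -0.1373  0.052 ]
back 46 [0.543  0.1689] -1.5 [0.514 0.166] [0.571 0.172]
in 16 [0.5812 0.1491] -89.0 [0.58 0.14] [0.583 0.159]
out 7 [0.5088 0.151 ] -89.0 [0.509 0.143] [0.509 0.159]
```

Target bay resting point is about (0.544, 0.136), from the walls and the salt mill 100 mm away. The pepper mill is at (0.546, -0.140), so it is almost a pure +y push. I'll approach from -y leaning 40° with the fingers part open as a cradle. First I swing round and turn.

```bash
python3 -m crank '{"linear":[[0.6,0.5,0.1],[0.6,0.5,0.1],[0.6,0.5,0.1],[0.6,0.5,0.1],[0.6,0.5,0.1]],"delta_rot":[[0,0,1],[0,0,1],[0,0,1],[0,0,1],[0,0,1]],"fingers":[-0.1,-0.1,-0.1,-0.1,-0.1]}'
python3 -m crank '{"linear":[[0.6,0.4,0],[0.6,0.4,0],[0.6,0.4,0],[0.6,0.4,0],[0.6,0.4,0]],"delta_rot":[[0,0,1],[0,0,1],[0,0,1],[0,0,1],[0,0,1]],"fingers":[-0.1,-0.1,-0.1,-0.1,-0.1]}'
python3 -m crank '{"linear":[[0.3,0.4,0],[0.3,0.4,0],[0.3,0.4,0],[0.3,0.4,0]],"delta_rot":[[0,0,0.487],[0,0,0.487],[0,0,0.487],[0,0,0.487]],"fingers":[-0.1,-0.1,-0.1,-0.1]}'
```

```text
clock: 0.65
position: [0.3214, -0.4734, 0.2741]
tool_rot: [3.14, -0.003, 0.803]
force: [-0.1, 0.0, 0.4]
grip_width: 0.0385
finger_force: 0.0
clock: 1.15
position: [0.4696, -0.3739, 0.273]
tool_rot: [3.141, -0.002, 1.325]
force: [0.4, -0.6, -0.3]
grip_width: 0.0384
finger_force: 0.0
clock: 1.55
position: [0.5428, -0.2741, 0.2731]
tool_rot: [3.141, -0.002, 1.575]
force: [-0.7, 0.1, -0.3]
grip_width: 0.0382
finger_force: 0.0
```

Now the lean: +40° about x.

```bash
python3 -m crank '{"linear":[[0.01,0.05,-0.1],[0.01,0.05,-0.1],[0.01,0.05,-0.1],[0.01,0.05,-0.1],[0.01,0.05,-0.1]],"delta_rot":[[1,0,0],[1,0,0],[1,0,0],[1,0,0],[1,0,0]],"fingers":[-0.1,-0.1,-0.1,-0.1,-0.1]}'
python3 -m crank '{"linear":[[0,0,-0.2],[0,0,-0.2],[0,0,-0.2],[0,0,-0.2]],"delta_rot":[[0.333,0,0],[0.333,0,0],[0.333,0,0],[0.333,0,0]],"fingers":[-0.1,-0.1,-0.1,-0.1]}'
python3 - <<'E'
from h import *
from workcell import grab_frame,observe
f=grab_frame("side");a=f["image"][100:300,200:600,::-1];cv2.imwrite("pics/s2.png",cv2.resize(a,(800,400)))
s=observe();print(s["position"],R.from_euler("xyz",s["tool_rot"]).as_matrix().round(3),s["qpos"].round(2))
E
```

```text
clock: 2.05
position: [0.5418, -0.2683, 0.2461]
tool_rot: [-3.138, -0.526, 1.564]
force: [-1.3, -0.5, -0.3]
grip_width: 0.0385
finger_force: 0.0
clock: 2.45
position: [0.5447, -0.2646, 0.2017]
tool_rot: [3.137, -0.692, 1.575]
force: [-0.0, -0.2, 1.7]
grip_width: 0.0384
finger_force: 0.0
[ 0.54482697 -0.26454271  0.20228834] [[-0.004  1.     0.002]
 [ 0.77   0.002  0.638]
 [ 0.638  0.004 -0.77 ]] [ 0.96  0.85 -0.6   1.4  -0.18  1.32  0.54]
```

View pics/s2.png

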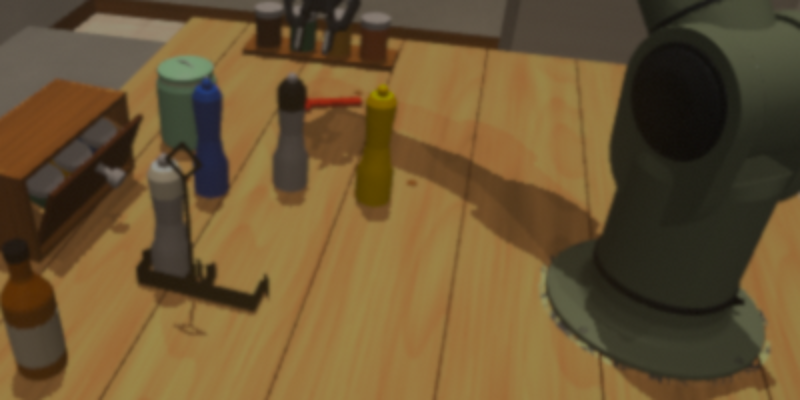

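The side view shows the gripper up behind the mills (fingers near crop (320,20)), clear of everything and leaning as planned. The pepper mill still stands at crop (290,135). I'll descend with TCP y held at -0.26, then look down from the top camera.

```bash
python3 -m crank '{"linear":[[0,0,-0.17],[0,0,-0.34],[0,0,-0.51],[0.004,0.02,-0.68],[0.004,0.02,-0.68]],"delta_rot":[[0,0,0],[0,0,0],[0,0,0],[0,0,0],[0,0,0]],"fingers":[-0.1,-0.1,-0.1,-0.1,-0.1]}'
python3 - <<'E'
from h import *
from workcell import grab_frame,observe
f=grab_frame("top");a=f["image"][130:300,230:460,::-1];cv2.imwrite("pics/t3.png",cv2.convertScaleAbs(cv2.resize(a,(782,578)),alpha=1.4))
print(observe()["position"])
E
```

```text
clock: 3.0
position: [0.5438, -0.2586, 0.0272]
tool_rot: [-3.139, -0.697, 1.572]
force: [-0.9, 0.2, -0.1]
grip_width: 0.0385
finger_force: 0.0
[ 0.54505015 -0.25946484  0.03006718]
```

View pics/t3.png

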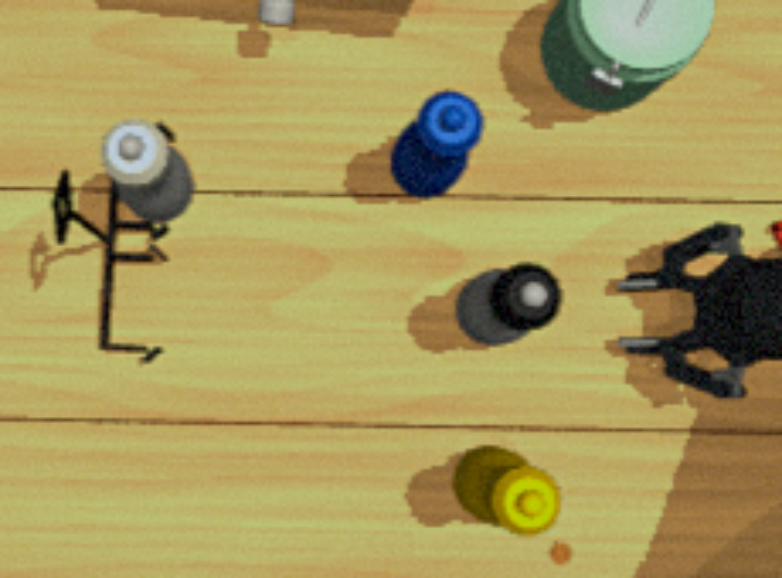

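Top view: the fingers straddle crop row 315 (tips at about (622,315)), behind the pepper foot at about (492,307). The bay mid-line is at row 303, which allows for image tilt. I'll check that offset numerically and start forward gently.

```bash
python3 -m crank '{"linear":[[0.008,0.08,0],[0.008,0.16,0],[0.008,0.22,0],[0.008,0.25,0],[0.008,0.25,0]],"delta_rot":[[0,0,0],[0,0,0],[0,0,0],[0,0,0],[0,0,0]],"fingers":[-0.1,-0.1,-0.1,-0.1,-0.1]}'
python3 - <<'E'
from h import *
from workcell import grab_frame,observe
f=grab_frame("top")
c=lambda x,y:(230+x/3.4,130+y/3.4)
for n,p,z in [("tipU",(622,284),.025),("tipL",(622,346),.025),("foot",(492,307),.052),("wallU",(140,258),.03),("wallL",(125,348),.03)]: print(n,on(f,c(*p),z).round(4))
s=observe();print(s["position"],s["force"])
E
```

```text
clock: 3.55
position: [0.5472, -0.1973, 0.03]
tool_rot: [3.139, -0.696, 1.574]
force: [-0.1, -0.7, -0.2]
grip_width: 0.0387
finger_force: 0.0
tipU [ 0.5669 -0.2472  0.025 ]
tipL [ 0.5169 -0.247   0.025 ]
foot [ 0.5448 -0.1383  0.052 ]
wallU [0.5803 0.1418 0.03  ]
wallL [0.5078 0.1516 0.03  ]
[ 0.54691843 -0.1982283   0.02939631] [-0.80457366 -0.11842768 -0.47983684]
```

Camera x reads about 3 mm low compared with the arm, so the bay's mid-line is about 0.5475 in the arm's frame. The TCP is at 0.547, so it's aligned. Pushing at 0.1 m/s.

```bash
python3 -m crank '{"linear":[[0.002,0.04,0],[0.002,0.08,0],[0.002,0.12,0],[0.002,0.16,0],[0.002,0.20,0]],"delta_rot":[[0,0,0],[0,0,0],[0,0,0],[0,0,0],[0,0,0]],"fingers":[-0.1,-0.1,-0.1,-0.1,-0.1]}'
python3 -m crank '{"linear":[[0,0.04,0],[0,0.08,0],[0,0.12,0],[0,0.16,0],[0,0.20,0]],"delta_rot":[[0,0,0],[0,0,0],[0,0,0],[0,0,0],[0,0,0]],"fingers":[-0.1,-0.1,-0.1,-0.1,-0.1]}'
python3 - <<'E'
from h import *
from workcell import grab_frame,observe
f=grab_frame("top");a=f["image"][130:300,230:460,::-1];cv2.imwrite("pics/t4.png",cv2.convertScaleAbs(cv2.resize(a,(782,578)),alpha=1.4))
E
```

```text
clock: 4.1
position: [0.5469, -0.1466, 0.0282]
tool_rot: [-3.141, -0.698, 1.571]
force: [0.5, -1.6, -0.3]
grip_width: 0.0384
finger_force: 0.8
clock: 4.6
position: [0.5469, -0.0967, 0.0283]
tool_rot: [3.141, -0.698, 1.571]
force: [0.4, -1.9, -0.8]
grip_width: 0.0386
finger_force: 0.8
```

View pics/t4.png

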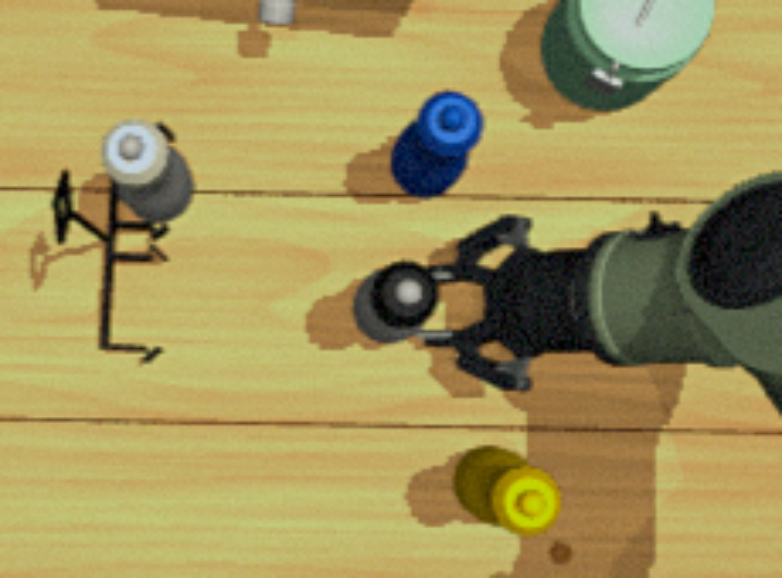

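The mill sits in the finger cradle at crop (400,295), upright, with force about 2 N. The wrist link's edge (row 175) will pass near the blue mill, so I'll push 80 mm more and check from the side.

```bash
python3 -m crank '{"linear":[[0.001,0.04,0],[0.002,0.08,0],[0.002,0.12,0],[0.002,0.16,0],[0.002,0.20,0]],"delta_rot":[[0,0,0],[0,0,0],[0,0,0],[0,0,0],[0,0,0]],"fingers":[-0.1,-0.1,-0.1,-0.1,-0.1]}'
python3 -m crank '{"linear":[[0,0.04,0],[0,0.08,0],[0,0.12,0]],"delta_rot":[[0,0,0],[0,0,0],[0,0,0]],"fingers":[-0.1,-0.1,-0.1]}'
python3 - <<'E'
from h import *
from workcell import grab_frame,observe
f=grab_frame("side");a=f["image"][50:300,200:520,::-1];a=cv2.resize(a,(640,500))
cv2.imwrite("pics/s5.png",cv2.convertScaleAbs(a,alpha=1.3))
print(observe()["qpos"].round(2))
E
```

```text
clock: 5.15
position: [0.5474, -0.0466, 0.0283]
tool_rot: [-3.142, -0.698, 1.571]
force: [0.5, -1.8, -0.5]
grip_width: 0.0381
finger_force: 1.1
clock: 5.45
position: [0.5475, -0.0167, 0.0283]
tool_rot: [3.141, -0.698, 1.571]
force: [0.4, -0.7, -1.1]
grip_width: 0.0385
finger_force: 1.1
[ 0.72  0.99 -0.66  1.8  -0.21  0.68  0.45]
```

View pics/s5.png

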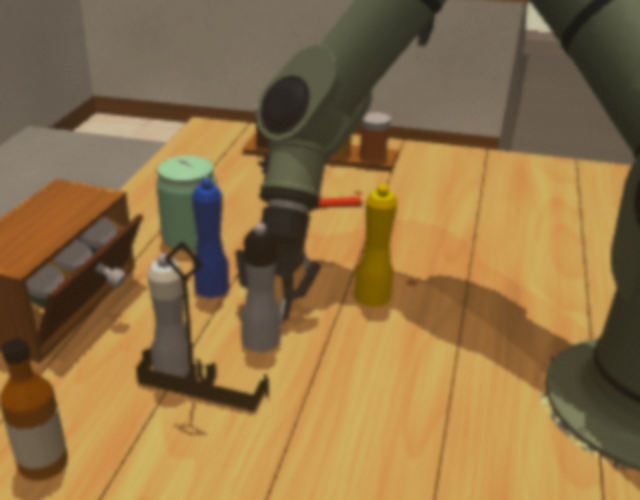

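The wrist is well above all the mills and nothing else has moved. The pepper mill is at crop (262,300), upright, heading for the open bay. I'll continue, slowing into the mouth.

```bash
python3 -m crank '{"linear":[[0,0.04,0],[0,0.08,0],[0,0.12,0],[0,0.16,0],[0,0.20,0]],"delta_rot":[[0,0,0],[0,0,0],[0,0,0],[0,0,0],[0,0,0]],"fingers":[-0.1,-0.1,-0.1,-0.1,-0.1]}'
python3 -m crank '{"linear":[[0,0.03,0],[0,0.06,0],[0,0.09,0],[0,0.12,0],[0,0.14,0]],"delta_rot":[[0,0,0],[0,0,0],[0,0,0],[0,0,0],[0,0,0]],"fingers":[-0.1,-0.1,-0.1,-0.1,-0.1]}'
python3 - <<'E'
from h import *
from workcell import grab_frame,observe
f=grab_frame("top");a=f["image"][150:270,220:380,::-1];cv2.imwrite("pics/t6.png",cv2.convertScaleAbs(cv2.resize(a,(800,600)),alpha=1.4))
s=observe();print(s["qpos"].round(2),s["force"],s["position"])
E
```

```text
clock: 6.0
position: [0.5474, 0.0333, 0.0283]
tool_rot: [-3.142, -0.698, 1.571]
force: [0.1, -1.9, -1.8]
grip_width: 0.0386
finger_force: 1.1
clock: 6.5
position: [0.5474, 0.0682, 0.0283]
tool_rot: [3.141, -0.698, 1.571]
force: [0.0, -0.8, -1.4]
grip_width: 0.0383
finger_force: 1.0
[ 0.61  0.98 -0.69  1.87 -0.26  0.55  0.37] [-0.19830474 -0.11024641 -0.05641106] [0.54728729 0.0689089  0.02846503]
```

View pics/t6.png

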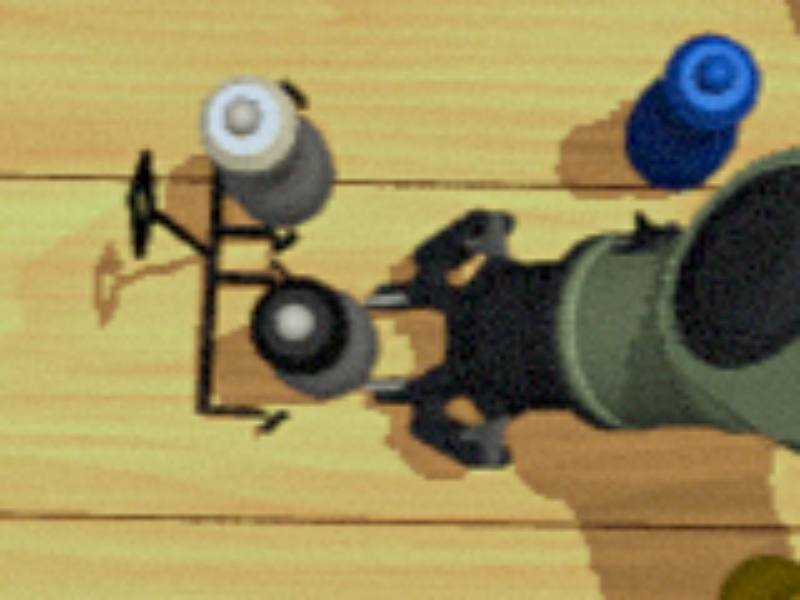

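The mill is entering the bay, centred (foot at about (322,342), bay mid-row about 343), with roughly 29 mm to go. The fingers are clear of the walls. Slow finish, watching force.

```bash
python3 -m crank '{"linear":[[0,0.018,0],[0,0.036,0],[0,0.054,0],[0,0.072,0],[0,0.088,0]],"delta_rot":[[0,0,0],[0,0,0],[0,0,0],[0,0,0],[0,0,0]],"fingers":[-0.1,-0.1,-0.1,-0.1,-0.1]}'
python3 -m crank '{"linear":[[0,0.006,0],[0,0.012,0],[0,0.016,0]],"delta_rot":[[0,0,0],[0,0,0],[0,0,0]],"fingers":[-0.1,-0.1,-0.1]}'
```

```text
clock: 7.05
position: [0.5474, 0.0899, 0.0283]
tool_rot: [3.142, -0.698, 1.571]
force: [0.8, -1.4, 0.7]
grip_width: 0.0383
finger_force: 1.0
clock: 7.35
position: [0.5475, 0.0934, 0.0283]
tool_rot: [3.142, -0.698, 1.571]
force: [-0.2, -2.0, 1.3]
grip_width: 0.0385
finger_force: 1.1
```

```bash
for i in 1 2; do python3 -m crank '{"linear":[[0,0.006,0],[0,0.012,0]],"delta_rot":[[0,0,0],[0,0,0]],"fingers":[-0.1,-0.1]}' | grep -E "pos|force"; done
```

```text
position: [0.5475, 0.0964, 0.0283]
force: [-0.6, -1.9, 1.2]
finger_force: 1.1
position: [0.5475, 0.0995, 0.0283]
force: [0.7, -2.0, 0.9]
finger_force: 1.1
```

```bash
for i in 1 2; do python3 -m crank '{"linear":[[0,0.006,0],[0,0.008,0]],"delta_rot":[[0,0,0],[0,0,0]],"fingers":[-0.1,-0.1]}' | grep -E "pos|force"; done
python3 - <<'E'
from h import *
from workcell import grab_frame,observe
f=grab_frame("top");a=f["image"][150:270,220:380,::-1];cv2.imwrite("pics/t7.png",cv2.convertScaleAbs(cv2.resize(a,(800,600)),alpha=1.4))
s=observe();print(s["force"],s["position"])
E
```

```text
position: [0.5475, 0.1013, 0.0282]
force: [-0.1, -5.9, 1.7]
finger_force: 2.8
position: [0.5477, 0.102, 0.028]
force: [-2.9, -17.2, 8.5]
finger_force: 8.3
[ -2.44167846 -16.0157829    7.71629377] [0.54771637 0.10197529 0.02801441]
```

View pics/t7.png

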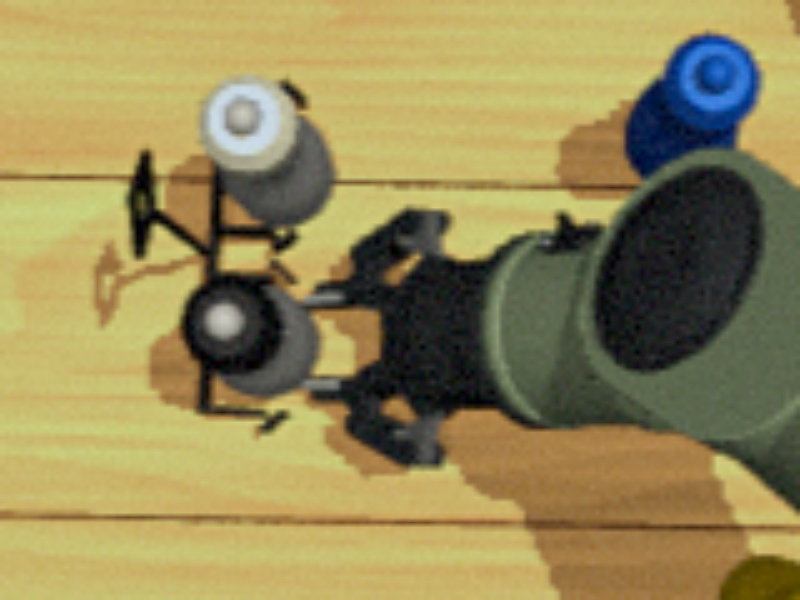

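The mill is against the back wall: force jumps at y≈0.101, as predicted, and the foot is at about (266,342). Backing straight out.

```bash
python3 -m crank '{"linear":[[0,-0.01,0],[0,-0.03,0],[0,-0.08,0],[0,-0.16,0],[0,-0.24,0]],"delta_rot":[[0,0,0],[0,0,0],[0,0,0],[0,0,0],[0,0,0]],"fingers":[-0.1,-0.1,-0.1,-0.1,-0.1]}'
python3 -m crank '{"linear":[[0,-0.08,0],[0,-0.16,0],[0,-0.16,0],[0,-0.16,0],[0,-0.16,0]],"delta_rot":[[0,0,0],[0,0,0],[0,0,0],[0,0,0],[0,0,0]],"fingers":[-0.1,-0.1,-0.1,-0.1,-0.1]}'
python3 - <<'E'
from h import *
from workcell import grab_frame,observe
f=grab_frame("top");a=cv2.resize(f["image"][150:270,220:330,::-1],(550,600));g=grab_frame("side")
b=cv2.resize(g["image"][120:280,255:320,::-1],(244,600))
cv2.imwrite("pics/t8.png",cv2.convertScaleAbs(np.hstack([a,b]),alpha=1.4))
s=observe();print(s["force"],s["position"],s["clock"])
E
```

```text
clock: 8.7
position: [0.5474, 0.0414, 0.0281]
tool_rot: [-3.142, -0.698, 1.571]
force: [-0.2, 0.4, -0.2]
grip_width: 0.0387
finger_force: 0.0
clock: 9.2
position: [0.5473, 0.0035, 0.0283]
tool_rot: [-3.142, -0.698, 1.571]
force: [-0.1, -0.1, -0.2]
grip_width: 0.0388
finger_force: 0.0
[-0.14741133  0.87447175 -0.41914664] [0.54729067 0.00389036 0.0283752 ] 9.3
```

View pics/t8.png

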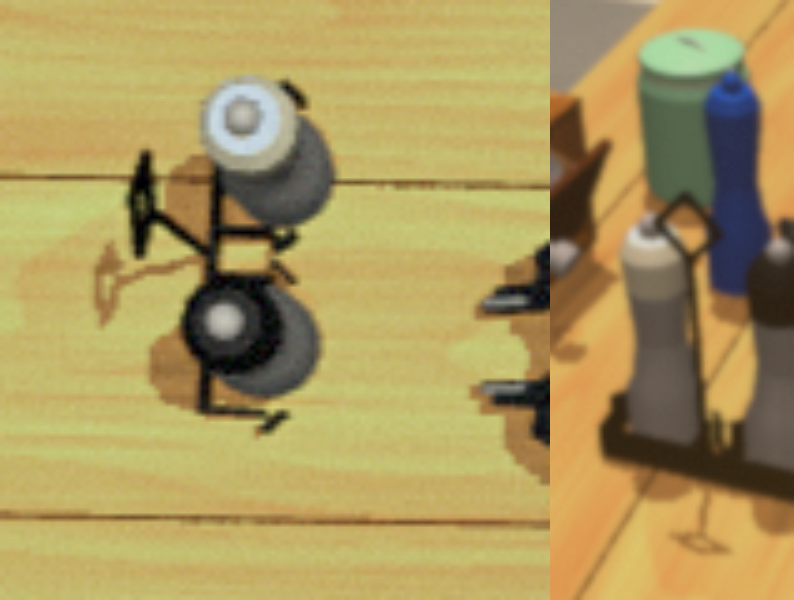

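The pepper mill stays upright at the back of the bay (cap at (233,325)). The salt mill is unchanged and the gripper is clear. Handing in.

```bash
python3 -c "
from workcell import bot
print(bot.job_done())"
```

```text
the job is handed in; nothing more can be done
None
```

I slid the pepper mill fully home against the back of the empty bay; it stands upright there, with the salt mill undisturbed and the gripper clear, and the job is handed in (about 9 s on the clock; no verdict was returned).

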